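# Close the joint between two carved frieze stones and lock it with the keeper

### The job

Slide the loose carved stone along the layout board, without lifting it, until it butts flush against the stone that is already bedded there, square and with its back against the wooden fence, so that the half rosettes meet. Press gently so the stone edges do not chip. Then swing the wooden keeper bar shut across the stone's free end, leaving the chisel, the rubbing block and the wooden packing block on the board where they lie.

Things in the scene. Friction and masses are not known exactly. Their poses are not given: they have to be found in the camera images.
- board: Fixed plywood board, 22 mm thick. Origin on the table surface; z up, x away from the robot, y along the fence towards the bedded stone. The slab spans x -140..170 and y -270..260 mm. The fence is a wooden batten along y, 30 mm wide, 22 mm above the board, y -130..250 mm, its near face at x = 85 mm.
- joint_mark (a point): Point on the board's top surface (22 mm above the table) at the middle of the bedded stone's bare end face, where the middle of the loose stone's joining end must come; axes as the board's. In the board frame at x 40, y 100 mm.
- fixed_stone: Cream limestone block bedded fast on the board, back against the fence: 90 mm (x) x 120 mm (y, along the fence) x 40 mm high, low relief to 46 mm, half a rosette at its -y end. Origin at the centre of its underside, board frame x 40, y 160 mm, axes as the board's.
- stone: The loose cream limestone block to be pushed, about 0.8 kg, too wide to grasp: 90 mm (its x) x 120 mm (its y) x 40 mm high, low relief to 46 mm (look only), half a rosette at its +y end, the joining end. Origin at the centre of its underside on the board's top. Starts 30 to 90 mm short of the bedded stone, 10 to 35 mm off the fence and turned by up to 0.22 rad.
- stone_end (a point): Bottom middle of the loose stone's joining end face, 60 mm along +y from its origin; axes as the stone's.
- keeper (a joint): Angle (rad) of the keeper, a dark wooden bar that swings flat on the board about an upright screw: 0 = shut (the bar points along board +x, flat along the free end of a stone that is home, with 1 mm of play), grows to 2.0 as it opens clockwise seen from above (1.57: it points along board -y).
- keeper_pivot (a point): The keeper's pivot axis on the bar's top; board frame x -85, y -33 mm, 39 mm above the table.
- keeper_tip (a point): Middle of the keeper's free end on its top, 154 mm from the pivot. The bar is 168 mm long (it runs 14 mm behind the pivot), 24 mm wide, its top 17 mm above the board, and stays where it is left.
- chisel: Stone chisel lying on the board behind the fence, 228 mm long, 18 mm high, wooden handle 100 mm long to its -x and steel blade to +x. Origin under the handle's blade end. Leave alone.
- rubbing_block: Grey abrasive block with a wooden back, 50 x 90 mm, 34 mm high, lying on the board in front of the bedded stone. Origin at the centre of its underside. Leave alone.
- wedge: Pale wooden packing block, 40 x 80 mm, 30 mm high, lying on the board beyond the open end of the fence. Origin at the centre of its underside. Leave alone.

How it is judged:
By the outcome, as a careful person would: the job done as asked, in the order asked, and still so for the second after the job is handed in, with the robot touching nothing.
It also fails if it takes over 58 s, if anything falls off the work surface, if the arm or the gripper's body presses on something with over 40 N, if the wrist force passes 120 N, or if a joint passes its speed limit or range.

### The arm

A 6-joint arm with a two-finger parallel gripper is mounted at the origin on the work surface. World frame = base frame: x ahead of the robot, y to its left, z up, the work surface at z = 0. Lengths are in m, angles in degrees, forces in N, time in s.
With the tool pointing down it reaches from about 0.325 to 0.775 m from the base axis. Payload 5.5 kg.
Tool frame: the origin (TCP) lies between the finger pads; the fingertips stand 22 mm ahead of it and the grasp point (between the pads) lies 3 mm ahead of it; x points along the fingers, y is the direction in which the jaws open and shut, and the axes are right-handed (so a half turn about x gives the same grasp; the last joint's range is limited). The gripper opens to 88 mm and grips with 3 to 60 N. Pads are 20 mm wide; open, the fingers measure 115 mm over their backs; the gripper's body (75 mm by 178 mm) begins 61 mm behind the grasp point.
Start: joints at [-77.79, 5.22, 70.514, -0, 104.267, -3.249], TCP at [0.16, -0.578, 0.245] pointing down, gripper open.
Joint ranges: [-164.24, 164.24], [-49.07, 125.15], [9.68, 141.18], [-86.29, 266.29], [3.28, 154.24], [-151.56, 151.56]. Speed limits (degrees/s): [147.25, 147.25, 172.46, 180, 180, 180].

### API

Orientations are given as [roll, pitch, yaw] about the fixed x, y, z axes, in that order (R = Rz(yaw) Ry(pitch) Rx(roll)).
In Python, from plant import bot, get_image, camera_params, nets gives the robot as it stands.
- The arm moves only by the shell command python3 -m jog 'ROWS' [FORCE]. ROWS is a JSON object of lists of equal length, an entry for each row: "xyz": the shift along the tool's x, y, z in cm, a list of three; "twist": the turn about the tool's x in rad; "hand": the finger opening in cm, from 0 to 8.78. A call has exactly 8 rows; each row shifts and turns the commanded pose from where the row before left it, along the tool's axes as they then stand; what a row does not reach is not made up. A row lasts 1/12 s, in which the tool goes at most 41.7 mm and 7.16 degrees, less where a joint would pass 70% of its speed; a pose out of reach is approached as far as the arm can. A call is refused whole if a number of a shift passes 4.17 or a number of a turn 0.125, either way. A call with a gripper value outside its range is refused whole. The fingers move at their own pace and stop on an object; FORCE is the grip in N (left out, the last holds). Time passes only in rows, so rows that do not move let the fingers close, or fill a call up. It gives the time, the measured TCP pose, the force and the opening at its end, in the units of the state.
- bot.read_state(): the state, without advancing time (a new reading comes with each control period).
- get_image(name): name is "scene" or "top" or "wrist"; returns the picture (420x560x3 uint8, red, green, blue); there is no depth.
- camera_params(name): a dict with "camera_matrix" (3x3 intrinsics, pixels), "k1" (the pictures are not rectified: a ray, as slopes to the right and down, at radius r is drawn at 1 + k1 r^2 times it, then the intrinsics apply), "extrinsics" (4x4, takes a point from world to camera coordinates). Camera axes: x right, y down, z forward; pixel columns grow to the right and rows downward; lengths in m; the calibration is good to about 2 mm. A picture is of the moment at which its call begins: read the wrist's pose just before it. camera_params takes no time and is no camera call; for the wrist camera it gives the pose at the moment of the call.
- bot.finish_job(): hands the job in, once; it reports no verdict.
Trained networks look in the newest picture that a camera, given by its name, has taken for a name from the list of things; names that differ only in an ending like _2 or _b are one class to them, and where a whole thing is asked for, a point or a joint stands for the part that bears it (a point fixed in the world has none). Each returns a list of dicts, best first, with "conf" (0 to 1); they miss things now and then, are a little off and sometimes report something else, mostly with a low value. They report only what shows in the picture. A call takes as long as a camera call.
- nets.find_in(label, camera): "location" ([x, y, z] in m, in world coordinates, good to about 4 mm: the middle of the surface that is visible of it).
- nets.outline_of(label, camera): "pixels" (420x560 bool, what is visible of it).
The state is a dict: "time_s": time; "joint_positions": joint angles; "qd": joint speeds; "effort": joint torques, N m; "position": TCP position; "ee_rot": TCP orientation; "wrist_force": force on the tool from outside, world axes, zero at the start; "ft_torque": the same for the moment, N m; "opening": finger opening in m.
Only numpy, scipy, OpenCV 4.12 (cv2) and the standard library are available. Lean on these libraries where they do the work, as an engineer would, in place of code of your own. Each camera call takes 0.05 s, during which the arm holds its last target. There are 200 camera calls.

## Working session

There is one attempt and no reset: what is moved stays moved. The work goes in short steps, Python scripts to look and compute and a shell command to move; the robot and the scene stay as the last step left them, time stands still between calls to the robot, and variables do not carry over. Pictures are saved under pics/ and viewed, about 8 in all and at most 12, crops included, and the job is handed in when it is done.

```bash
ls; mkdir -p pics
python3 - <<'E'
from plant import bot,get_image,camera_params,nets
import cv2
for n in("top","scene"):
    cv2.imwrite(f"pics/{n}0.png",get_image(n)[:,:,::-1])
    if n=="top":
        for l in("board","fixed_stone","stone","keeper","chisel","rubbing_block","wedge"):
            r=nets.find_in(l,n); print(l,[(x["location"],x["conf"]) for x in r[:2]])
print(bot.read_state())
E
```

```text
pics
board [([0.5648, -0.0143, 0.0241], 0.9)]
fixed_stone []
stone [([0.5761, -0.0151, 0.0603], 0.87), ([0.5612, -0.0184, 0.0186], 0.42)]
keeper [([0.4888, -0.1101, 0.0398], 0.7)]
chisel [([0.6964, 0.0488, 0.0347], 0.86)]
rubbing_block [([0.4553, 0.1727, 0.0533], 0.88)]
wedge [([0.6817, -0.2042, 0.0496], 0.61)]
{'time_s': 0.45, 'joint_positions': array([-7.77904869e+01,  5.22455919e+00,  7.05197106e+01,  1.03619463e-03,
        1.04266604e+02, -3.25005186e+00]), 'qd': array([ 0.00169244, -0.00746371, -0.05411758,  0.007143  , -0.05275655,
       -0.00334744]), 'effort': array([-1.20871551e-03, -4.45569026e+01, -4.05990636e+01,  6.97836536e-02,
        2.03370798e-02, -2.36979110e-05]), 'position': array([ 0.15992366, -0.57828863,  0.24452269]), 'ee_rot': array([-98.5267961 ,  89.98907986,  96.93302413]), 'wrist_force': array([-0.71000786,  0.56060098, -0.15940062]), 'ft_torque': array([ 0.00457408,  0.02870831, -0.00840175]), 'opening': 0.08794529664291807}
```

View pics/top0.png

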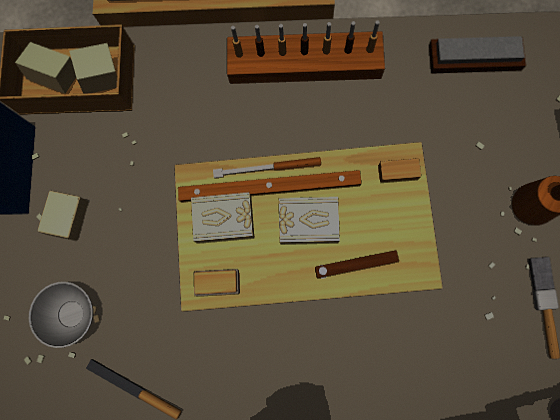

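View pics/scene0.png

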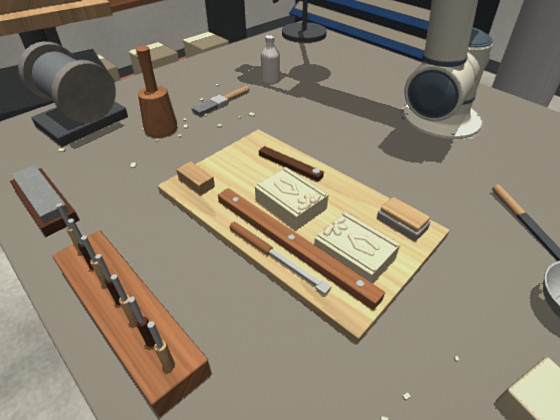

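The top view shows the board (175,165)-(422,143)-(441,289)-(181,310), the bedded stone at (222,217), the loose one at (309,220), and the keeper from its pivot (322,271) to its tip (398,257). The scene view agrees with this. Next I'll fit the poses to the outlines.

```bash
cat > h.py <<'E'
import numpy as np,cv2
from scipy.optimize import minimize
from plant import bot,get_image,camera_params,nets
def proj(P,c):
    P=np.asarray(P,float); q=(np.c_[P,np.ones(len(P))]@np.array(c["extrinsics"]).T)[:,:3]
    s=q[:,:2]/q[:,2:]; s=s*(1+c["k1"]*(s**2).sum(1,keepdims=True))
    K=np.array(c["camera_matrix"]); return np.c_[s,np.ones(len(s))]@K[:2].T
def T(p,L):  # planar pose (x,y,th), local pts
    L=np.asarray(L,float);co,si=np.cos(p[2]),np.sin(p[2])
    return np.c_[p[0]+co*L[:,0]-si*L[:,1],p[1]+si*L[:,0]+co*L[:,1],L[:,2]]
def box(x0,x1,y0,y1,z0,z1,n=6):
    return np.array([(x,y,z) for x in np.linspace(x0,x1,n) for y in np.linspace(y0,y1,n) for z in(z0,z1)])
def fit(mask,L,c,p0):
    m=mask.astype(np.uint8); k=cv2.connectedComponentsWithStats(m)[2:0:-1]if 0 else None
    n,lab,st,_=cv2.connectedComponentsWithStats(m); m=(lab==1+np.argmax(st[1:,4])).astype(np.uint8)
    pts=cv2.findContours(m,cv2.RETR_EXTERNAL,cv2.CHAIN_APPROX_NONE)[0][0]
    h=cv2.convexHull(pts); M=np.zeros(m.shape,np.uint8); cv2.fillConvexPoly(M,h,255)
    S=4
    ys,xs=np.where(M>0); x0,y0,x1,y1=xs.min()-25,ys.min()-25,xs.max()+25,ys.max()+25
    x0=max(x0,0);y0=max(y0,0); Mc=cv2.resize(M[y0:y1,x0:x1],None,fx=S,fy=S,interpolation=cv2.INTER_LINEAR)>127
    def cost(p):
        q=(proj(T(p,L),c)-[x0,y0]+.5)*S-.5
        A=np.zeros(Mc.shape,np.uint8); cv2.fillConvexPoly(A,np.round(cv2.convexHull(q.astype(np.float32))*16).astype(np.int32),1,shift=4)
        return np.logical_xor(A>0,Mc).sum()/Mc.sum()
    p0=np.array(p0,float)
    sim=np.vstack([p0,p0+[.01,0,0],p0+[0,.01,0],p0+[0,0,.06]])
    r=minimize(cost,p0,method="Nelder-Mead",options=dict(initial_simplex=sim,xatol=1e-5,fatol=1e-5))
    return r.x,r.fun
BOARD=box(-.14,.17,-.27,.26,0,.022); STONE=np.r_[box(-.045,.045,-.06,.06,.022,.062)]
KEEP=box(-.014,.154,-.012,.012,.022,.039)
def inb(b,p):  # world pose -> board frame (mm, rad)
    d=np.array(p[:2])-b[:2];co,si=np.cos(b[2]),np.sin(b[2])
    return [(co*d[0]+si*d[1])*1e3,(-si*d[0]+co*d[1])*1e3,p[2]-b[2]]
E
cat > a.py <<'E'
from h import *
np.set_printoptions(precision=4,suppress=True)
for n in("top","scene"):
    get_image(n);c=camera_params(n)
    o=nets.outline_of("board",n); b,f=fit(o[0]["pixels"],BOARD,c,(.565,-.014,.08)); print(n,"board",b,f)
    for r in nets.outline_of("stone",n)[:2]:
        for g in((.572,-.02,.05),(.59,.12,.08)):
            s,f=fit(r["pixels"],STONE,c,g); print("stone",r["conf"],s,f,np.round(inb(b,s),3))
    for r in nets.outline_of("keeper",n)[:1]:
        g=(*T(b,[[-.085,-.033,0]])[0,:2],b[2]-1.5); s,f=fit(r["pixels"],KEEP,c,g); print("keeper",r["conf"],s,f,np.round(inb(b,s),3))
    r=nets.outline_of("fixed_stone",n)
    if r:s,f=fit(r[0]["pixels"],STONE,c,(.59,.12,.08));print("fixed",r[0]["conf"],s,f,np.round(inb(b,s),3))
E
python3 a.py
```

```text
Traceback (most recent call last):
  File "a.py", line 5, in <module>
    o=nets.outline_of("board",n); b,f=fit(o[0]["pixels"],BOARD,c,(.565,-.014,.08)); print(n,"board",b,f)
                                          ~^^^
IndexError: list index out of range
```

```bash
sed -i 's/(m,cv2.RETR/(m,cv2.RETR/; /k=cv2.connected.*if 0/s/;.*//' h.py
cat >> h.py <<'E'
def look(l,n,k=5):
    for _ in range(k):
        o=nets.outline_of(l,n)
        if o: return o
        get_image(n)
    return []
E
sed -i 's/nets.outline_of(/look(/' a.py; sed -i 's/f=fit(o\[0\]/f=fit(o[0]/' a.py; python3 a.py
```

```text
top board [ 0.56   -0.0062  0.0678] 0.021512171529904884
stone 0.84 [ 0.5802 -0.0187  0.0054] 0.04276794115131297 [ 19.377 -13.829  -0.062]
stone 0.84 [0.5633 0.1656 0.1867] 1.0 [ 14.979 171.181   0.119]
stone 0.66 [ 0.572 -0.02   0.05 ] 1.0 [ 11.064 -14.535  -0.018]
stone 0.66 [0.6  0.12 0.08] 1.0 [ 48.478 123.248   0.012]
keeper 0.76 [ 0.4796 -0.0444 -1.3956] 0.09120597154187077 [-82.802 -32.614  -1.463]
fixed 0.63 [0.5909 0.1568 0.0622] 0.024387074417395824 [ 41.88  160.583  -0.006]
scene board [ 1.0018 -0.1397  0.04  ] 1.0
stone 0.55 [ 0.5812 -0.0187  0.005 ] 0.036651338923451446 [-415.38   137.736   -0.035]
stone 0.55 [ 0.49  0.21 -0.1 ] 1.0 [-497.397  369.865   -0.14 ]
stone 0.44 [ 0.6253 -0.1133  0.13  ] 1.0 [-375.102   41.379    0.09 ]
stone 0.44 [0.5886 0.1567 0.0586] 0.11527213067979171 [-401.006  312.655    0.019]
keeper 0.71 [ 0.9182 -0.1761 -1.46  ] 1.0 [-85.  -33.   -1.5]
fixed 0.63 [0.5853 0.1569 0.0563] 0.1264168652082882 [-404.289  312.988    0.016]
```

```bash
cat >> h.py <<'E'
from scipy.spatial.transform import Rotation as Ro
B=np.array([.5597,-.006,.067])
def plan(bx,by,z,jaw):
    """target TCP: board mm, world z m, jaw angle in board frame (rad)"""
    s=bot.read_state(); R=Ro.from_euler("xyz",s["ee_rot"],degrees=True); M=R.as_matrix()
    a=B[2]+jaw; cur=np.arctan2(M[1,1],M[0,1]); d=(a-cur+np.pi/2)%np.pi-np.pi/2
    tw=-d if M[2,0]<0 else d
    w=T(B,[[bx/1e3,by/1e3,z]])[0]-s["position"]
    M2=M@Ro.from_rotvec([tw,0,0]).as_matrix()
    print("t",round(s["time_s"],2),"TCP board",np.round(inb(B,[*s["position"][:2],cur]),3),"z",s["position"][2].round(4),"F",s["wrist_force"].round(1),"open",round(s["opening"],4),"q6",s["joint_positions"][5].round(0))
    print("twist",round(tw,3),"xyz cm now",(M.T@w*100).round(2),"after twist",(M2.T@w*100).round(2), "tool y,z in board axes",(Ro.from_rotvec([0,0,-B[2]]).as_matrix()@M2[:,1:]).round(2).tolist())
E
python3 -c "
from h import *
plan(-60,-10,.15,np.pi/2); plan(-60,-10,.052,np.pi/2)"
```

```text
t 1.05 TCP board [-437.21  -544.272   -1.368] z 0.2446 F [ 0.2  0.1 -0.2] open 0.0879 q6 -3.0
twist 0.203 xyz cm now [  9.46 -44.74 -47.71] after twist [  9.46 -53.43 -37.72] tool y,z in board axes [[-0.0, -1.0], [-1.0, 0.0], [0.0, 0.0]]
t 1.05 TCP board [-437.21  -544.272   -1.368] z 0.2446 F [ 0.2  0.1 -0.2] open 0.0879 q6 -3.0
twist 0.203 xyz cm now [ 19.26 -44.74 -47.71] after twist [ 19.26 -53.43 -37.72] tool y,z in board axes [[-0.0, -1.0], [-1.0, 0.0], [0.0, 0.0]]
```

```bash
python3 -m jog '{"xyz":[[0,0,0],[0,0,0],[0,-2.97,-2.1],[0,-2.97,-2.1],[0,-2.97,-2.1],[0,-2.97,-2.1],[0,-2.97,-2.1],[0,-2.97,-2.1]],"twist":[0.1,0.103,0,0,0,0,0,0],"hand":[8,8,8,8,8,8,8,8]}' 10
python3 -m jog '{"xyz":[[0,-2.97,-2.1],[0,-2.97,-2.1],[0,-2.97,-2.1],[0,-2.97,-2.1],[0,-2.97,-2.1],[0,-2.97,-2.1],[0,-2.97,-2.1],[0,-2.97,-2.1]],"twist":[0,0,0,0,0,0,0,0],"hand":[8,8,8,8,8,8,8,8]}'
python3 -c "
from h import *
plan(-60,-10,.052,np.pi/2)"
```

```text
time_s: 1.72
position: [0.2743, -0.3906, 0.2447]
ee_rot: [131.8, 90.0, -44.4]
wrist_force: [1.1, 0.7, 0.5]
opening: 0.0801
time_s: 2.38
position: [0.4261, -0.1421, 0.245]
ee_rot: [152.1, 89.9, -24.1]
wrist_force: [0.3, -0.5, 0.4]
opening: 0.0799
t 2.38 TCP board [-142.441 -126.812   -1.571] z 0.245 F [ 0.3 -0.5  0.4] open 0.0799 q6 63.0
twist -0.0 xyz cm now [ 19.3  -11.69  -8.23] after twist [ 19.3  -11.69  -8.23] tool y,z in board axes [[-0.0, -1.0], [-1.0, -0.0], [0.0, -0.0]]
```

```bash
python3 -m jog '{"xyz":[[0,-2.92,-2.3],[0,-2.92,-2.3],[0,-2.92,-2.3],[0,-2.93,-2.33],[0,0,0],[3.5,0,0],[3.5,0,0],[3.5,0,0]],"twist":[0,0,0,0,0,0,0,0],"hand":[8,8,8,8,8,8,8,8]}'
python3 -m jog '{"xyz":[[3,0,0],[3,0,0],[2,0,0],[0.8,0,0],[0,0,0],[0,0,0],[0,0,0],[0,0,0]],"twist":[0,0,0,0,0,0,0,0],"hand":[8,8,8,8,8,8,8,8]}'
python3 - <<'E'
from h import *
plan(-50,-10,.052,np.pi/2)
cv2.imwrite("pics/s1.png",get_image("scene")[:,:,::-1])
E
```

```text
time_s: 3.05
position: [0.5101, -0.021, 0.1391]
ee_rot: [163.0, 89.9, -13.1]
wrist_force: [0.1, -0.2, -0.3]
opening: 0.0803
time_s: 3.72
position: [0.5111, -0.0212, 0.0539]
ee_rot: [169.8, 89.8, -6.4]
wrist_force: [0.3, -0.3, -0.0]
opening: 0.0798
t 3.72 TCP board [-49.556 -11.938  -1.571] z 0.0539 F [ 0.3 -0.3 -0. ] open 0.0798 q6 80.0
twist -0.0 xyz cm now [ 0.19 -0.19  0.05] after twist [ 0.19 -0.19  0.05] tool y,z in board axes [[-0.0, -1.0], [-1.0, -0.0], [0.0, -0.0]]
```

View pics/s1.png

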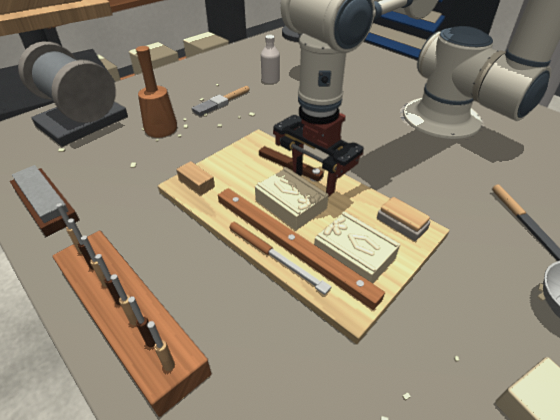

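The fingers, at about (297,160) and (330,180), stand free beside the stone's near face. Now I'll push it towards the fence.

```bash
python3 -m jog '{"xyz":[[0,0,-0.37],[0,0,-0.37],[0,0,-0.37],[0,0,-0.37],[0,0,-0.37],[0,0,-0.37],[0,0,-0.37],[0,0,-0.2]],"twist":[0,0,0,0,0,0,0,0],"hand":[8,8,8,8,8,8,8,8]}'
python3 -m jog '{"xyz":[[0,0,-0.1],[0,0,-0.1],[0,0,-0.05],[0,0,-0.05],[0,0,0],[0,0,0],[0,0,0],[0,0,0]],"twist":[0,0,0,0,0,0,0,0],"hand":[8,8,8,8,8,8,8,8]}'
cat > v.py <<'E'
from h import *
import sys
np.set_printoptions(precision=4,suppress=True)
plan(-15,-10,.052,np.pi/2)
for n in("top","scene"):
    get_image(n)
    for l,L,g in(("stone",STONE,(19,0,-.03)),("fixed_stone",STONE,(40,160,0)),("keeper",KEEP,(-85,-33,-1.4))):
        for r in look(l,n)[:2]:
            if len(sys.argv)>1: g=(*eval(sys.argv[1]),) if l=="stone" else g
            w=(*T(B,[[g[0]/1e3,g[1]/1e3,0]])[0,:2],B[2]+g[2])
            s,f=fit(r["pixels"],L,camera_params(n),w)
            if f<.5: print(n,l,round(r["conf"],2),np.round(inb(B,s),3),"res",round(f,3))
E
python3 v.py
```

```text
time_s: 4.43
position: [0.5366, -0.0197, 0.0518]
ee_rot: [9.2, 89.8, -167.0]
wrist_force: [-10.4, -1.9, 7.8]
opening: 0.08
time_s: 5.1
position: [0.5394, -0.0193, 0.0518]
ee_rot: [6.2, 89.8, -170.0]
wrist_force: [-9.3, -0.8, 6.1]
opening: 0.0802
t 5.1 TCP board [-21.164 -11.894  -1.571] z 0.0518 F [-9.3 -0.8  6.1] open 0.0802 q6 81.0
twist -0.0 xyz cm now [-0.02 -0.19 -0.62] after twist [-0.02 -0.19 -0.62] tool y,z in board axes [[-0.0, -1.0], [-1.0, 0.0], [0.0, 0.0]]
top fixed_stone 0.76 [ 42.098 160.497  -0.003] res 0.022
scene stone 0.68 [ 31.105 -11.745   0.039] res 0.056
scene fixed_stone 0.57 [ 34.886 160.203   0.003] res 0.131
```

```bash
python3 -m jog '{"xyz":[[0,0,-0.1],[0,0,-0.1],[0,0,-0.1],[0,0,-0.1],[0,0,0],[0,0,0],[0,0,0],[0,0,0]],"twist":[0,0,0,0,0,0,0,0],"hand":[8,8,8,8,8,8,8,8]}'
python3 -m jog '{"xyz":[[0,0,-0.05],[0,0,-0.05],[0,0,-0.05],[0,0,-0.05],[0,0,0],[0,0,0],[0,0,0],[0,0,0]],"twist":[0,0,0,0,0,0,0,0],"hand":[8,8,8,8,8,8,8,8]}'
python3 -c "
from h import *
plan(-15,-10,.052,np.pi/2)"
```

```text
time_s: 6.17
position: [0.5434, -0.0189, 0.0518]
ee_rot: [3.7, 89.8, -172.4]
wrist_force: [-8.1, -1.0, 5.8]
opening: 0.0798
time_s: 6.83
position: [0.5453, -0.0188, 0.0518]
ee_rot: [2.5, 89.8, -173.7]
wrist_force: [-9.3, -0.8, 5.3]
opening: 0.0799
t 6.83 TCP board [-15.189 -11.775  -1.571] z 0.0518 F [-9.3 -0.8  5.3] open 0.0799 q6 81.0
twist -0.0 xyz cm now [-0.02 -0.18 -0.02] after twist [-0.02 -0.18 -0.02] tool y,z in board axes [[-0.0, -1.0], [-1.0, 0.0], [0.0, 0.0]]
```

```bash
python3 -m jog '{"xyz":[[0,0,-0.05],[0,0,-0.05],[0,0,-0.05],[0,0,-0.05],[0,0,0],[0,0,0],[0,0,0],[0,0,0]],"twist":[0,0,0,0,0,0,0,0],"hand":[8,8,8,8,8,8,8,8]}'
python3 -m jog '{"xyz":[[0,0,-0.05],[0,0,-0.05],[0,0,-0.05],[0,0,-0.05],[0,0,0],[0,0,0],[0,0,0],[0,0,0]],"twist":[0,0,0,0,0,0,0,0],"hand":[8,8,8,8,8,8,8,8]}'
python3 -c "
from h import *
plan(-15,-10,.052,np.pi/2)"
```

```text
time_s: 7.5
position: [0.5473, -0.0186, 0.0518]
ee_rot: [2.4, 89.8, -173.8]
wrist_force: [-9.7, 0.1, 6.8]
opening: 0.0803
time_s: 8.17
position: [0.5474, -0.0186, 0.0519]
ee_rot: [0.6, 89.5, -175.6]
wrist_force: [-17.3, -1.4, 12.7]
opening: 0.0799
t 8.17 TCP board [-13.098 -11.757  -1.571] z 0.0519 F [-17.3  -1.4  12.7] open 0.0799 q6 81.0
twist -0.0 xyz cm now [-0.01 -0.18  0.19] after twist [-0.01 -0.18  0.19] tool y,z in board axes [[-0.0, -1.0], [-1.0, 0.0], [0.0, 0.01]]
```

Fence contact shows clearly: the force jumped to 17 N with no further motion. I'll back off, lift, and go round to the free end.

```bash
python3 -m jog '{"xyz":[[0,0,0.5],[0,0,1],[0,0,1],[-3,0,0],[-3,0,0],[-3,0,0],[0,0,0],[0,0,0]],"twist":[0,0,0,0,0,0,-0.12,-0.12],"hand":[8,8,8,8,8,8,6,4.4]}'
python3 -m jog '{"xyz":[[0,0,0],[0,0,0],[0,0,0],[0,0,0],[0,0,0],[0,0,0],[0,0,0],[0,0,0]],"twist":[-0.12,-0.12,-0.12,-0.12,-0.12,-0.12,-0.12,-0.12],"hand":[4.4,4.4,4.4,4.4,4.4,4.4,4.4,4.4]}'
python3 -m jog '{"xyz":[[0,0,0],[0,0,0],[0,0,0],[0,0,0],[0,0,0],[0,0,0],[0,0,0],[0,0,0]],"twist":[-0.12,-0.12,-0.12,-0.01,0,0,0,0],"hand":[4.4,4.4,4.4,4.4,4.4,4.4,4.4,4.4]}'
python3 v.py 38,-12,0
python3 -c "
from h import *
plan(36,-98,.052,0)"
```

```text
time_s: 8.83
position: [0.5273, -0.02, 0.1447]
ee_rot: [157.4, 89.7, -4.7]
wrist_force: [-1.0, -0.4, -0.7]
opening: 0.0703
time_s: 9.5
position: [0.526, -0.0199, 0.1415]
ee_rot: [141.1, 90.0, 34.0]
wrist_force: [0.2, -0.2, -0.3]
opening: 0.044
time_s: 10.17
position: [0.5257, -0.02, 0.1416]
ee_rot: [109.2, 90.0, 22.9]
wrist_force: [0.3, -1.6, 0.3]
opening: 0.0441
t 10.17 TCP board [-34.816 -11.648  -0.003] z 0.1416 F [ 0.3 -1.6  0.3] open 0.0441 q6 -10.0
twist 1.568 xyz cm now [ 8.96  1.98 -0.17] after twist [ 8.96 -0.16 -1.98] tool y,z in board axes [[0.0, -1.0], [-1.0, -0.0], [-0.0, -0.0]]
top fixed_stone 0.89 [ 41.974 160.292  -0.004] res 0.021
scene stone 0.62 [ 38.004 -11.995  -0.   ] res 0.119
scene fixed_stone 0.84 [ 34.72  160.559   0.031] res 0.124
scene keeper 0.62 [-83.418 -30.813  -1.458] res 0.059
t 11.02 TCP board [-3.4890e+01 -1.1631e+01 -1.0000e-03] z 0.1416 F [ 0.2 -0.4  0.1] open 0.0443 q6 -10.0
twist -0.001 xyz cm now [8.96 7.1  8.63] after twist [8.96 7.09 8.64] tool y,z in board axes [[1.0, -0.0], [-0.0, -1.0], [-0.0, -0.0]]
```

```bash
python3 -m jog '{"xyz":[[0,2.36,2.88],[0,2.37,2.88],[0,2.37,2.88],[0,0,0],[3,0,0],[3,0,0],[2.9,0,0],[0,0,0]],"twist":[0,0,0,0,0,0,0,0],"hand":[4.4,4.4,4.4,4.4,4.4,4.4,4.4,4.4]}'
python3 -m jog '{"xyz":[[0,0,-0.2],[0,0,-0.3],[0,0,-0.3],[0,0,-0.3],[0,0,-0.3],[0,0,-0.3],[0,0,-0.3],[0,0,-0.3]],"twist":[0,0,0,0,0,0,0,0],"hand":[4.4,4.4,4.4,4.4,4.4,4.4,4.4,4.4]}'
python3 - <<'E'
from h import *
plan(36,-38,.052,0)
cv2.imwrite("pics/s2.png",np.vstack([get_image("top")[130:320,160:460],get_image("scene")[100:320,160:460]])[:,:,::-1])
E
```

```text
time_s: 11.68
position: [0.5993, -0.1008, 0.0461]
ee_rot: [-107.1, 89.5, 166.7]
wrist_force: [-1.4, 0.7, -0.4]
opening: 0.0444
time_s: 12.35
position: [0.6012, -0.0803, 0.054]
ee_rot: [22.1, 89.7, -64.1]
wrist_force: [0.1, -7.8, 2.8]
opening: 0.0438
t 12.35 TCP board [ 3.6438e+01 -7.6962e+01 -2.0000e-03] z 0.054 F [ 0.1 -7.8  2.8] open 0.0438 q6 -14.0
twist -0.002 xyz cm now [ 0.18 -0.05 -3.9 ] after twist [ 0.18 -0.04 -3.9 ] tool y,z in board axes [[1.0, -0.0], [-0.0, -1.0], [0.0, 0.0]]
```

View pics/s2.png

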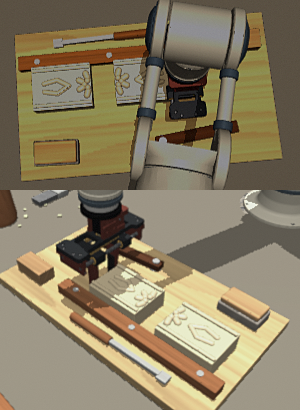

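The stone is on the fence and moving, with both fingers on its free end. I'll carry on along y.

```bash
python3 -m jog '{"xyz":[[0,0,-0.3],[0,0,-0.3],[0,0,-0.3],[0,0,-0.3],[0,0,-0.3],[0,0,-0.3],[0,0,-0.3],[0,0,-0.3]],"twist":[0,0,0,0,0,0,0,0],"hand":[4.4,4.4,4.4,4.4,4.4,4.4,4.4,4.4]}'
python3 -m jog '{"xyz":[[0,0,-0.3],[0,0,-0.3],[0,0,-0.3],[0,0,-0.3],[0,0,-0.2],[0,0,0],[0,0,0],[0,0,0]],"twist":[0,0,0,0,0,0,0,0],"hand":[4.4,4.4,4.4,4.4,4.4,4.4,4.4,4.4]}'
python3 - <<'E'
from h import *
plan(36,-29,.052,0)
E
```

```text
time_s: 13.12
position: [0.5996, -0.0567, 0.054]
ee_rot: [21.0, 89.7, -65.3]
wrist_force: [0.6, -7.4, 2.7]
opening: 0.0443
time_s: 13.78
position: [0.5987, -0.0422, 0.054]
ee_rot: [28.0, 89.8, -58.3]
wrist_force: [-0.3, -6.8, 2.5]
opening: 0.0442
t 13.78 TCP board [ 3.6496e+01 -3.8718e+01 -2.0000e-03] z 0.054 F [-0.3 -6.8  2.5] open 0.0442 q6 -11.0
twist -0.002 xyz cm now [ 0.19 -0.05 -0.97] after twist [ 0.19 -0.05 -0.97] tool y,z in board axes [[1.0, -0.0], [-0.0, -1.0], [0.0, 0.0]]
```

```bash
python3 -m jog '{"xyz":[[0,0,-0.1],[0,0,-0.1],[0,0,-0.1],[0,0,-0.1],[0,0,-0.1],[0,0,-0.1],[0,0,0],[0,0,0]],"twist":[0,0,0,0,0,0,0,0],"hand":[4.4,4.4,4.4,4.4,4.4,4.4,4.4,4.4]}'
python3 -m jog '{"xyz":[[0,0,-0.05],[0,0,-0.05],[0,0,-0.05],[0,0,-0.05],[0,0,0],[0,0,0],[0,0,0],[0,0,0]],"twist":[0,0,0,0,0,0,0,0],"hand":[4.4,4.4,4.4,4.4,4.4,4.4,4.4,4.4]}'
python3 - <<'E'
from h import *
plan(36,-29,.052,0)
E
```

```text
time_s: 14.45
position: [0.5983, -0.0366, 0.0539]
ee_rot: [21.9, 89.8, -64.4]
wrist_force: [-0.6, -7.5, 3.3]
opening: 0.0441
time_s: 15.12
position: [0.5982, -0.0347, 0.054]
ee_rot: [22.3, 89.7, -64.0]
wrist_force: [0.3, -8.0, 3.0]
opening: 0.044
t 15.12 TCP board [ 3.6473e+01 -3.1260e+01 -2.0000e-03] z 0.054 F [ 0.3 -8.   3. ] open 0.044 q6 -10.0
twist -0.002 xyz cm now [ 0.2  -0.05 -0.23] after twist [ 0.2  -0.05 -0.23] tool y,z in board axes [[1.0, -0.0], [-0.0, -1.0], [0.0, 0.0]]
```

```bash
python3 -m jog '{"xyz":[[0,0,-0.05],[0,0,-0.05],[0,0,-0.05],[0,0,-0.03],[0,0,0],[0,0,0],[0,0,0],[0,0,0]],"twist":[0,0,0,0,0,0,0,0],"hand":[4.4,4.4,4.4,4.4,4.4,4.4,4.4,4.4]}'
python3 - <<'E'
from h import *
plan(36,-29,.052,0)
E
```

```text
time_s: 15.78
position: [0.5981, -0.0333, 0.054]
ee_rot: [19.5, 89.7, -66.8]
wrist_force: [-0.1, -8.6, 2.1]
opening: 0.044
t 15.78 TCP board [ 3.6471e+01 -2.9802e+01 -2.0000e-03] z 0.054 F [-0.1 -8.6  2.1] open 0.044 q6 -10.0
twist -0.002 xyz cm now [ 0.2  -0.05 -0.08] after twist [ 0.2  -0.05 -0.08] tool y,z in board axes [[1.0, -0.0], [-0.0, -1.0], [0.0, 0.0]]
```

```bash
python3 -m jog '{"xyz":[[0,0,-0.04],[0,0,-0.04],[0,0,-0.04],[0,0,0],[0,0,0],[0,0,0],[0,0,0],[0,0,0]],"twist":[0,0,0,0,0,0,0,0],"hand":[4.4,4.4,4.4,4.4,4.4,4.4,4.4,4.4]}'
python3 - <<'E'
from h import *
plan(36,-29,.052,0)
cv2.imwrite("pics/s3.png",cv2.resize(get_image("scene")[150:320,220:440],None,fx=3,fy=3,interpolation=cv2.INTER_CUBIC)[:,:,::-1])
E
```

```text
time_s: 16.45
position: [0.5981, -0.0333, 0.054]
ee_rot: [15.0, 89.6, -71.4]
wrist_force: [0.2, -12.3, 1.8]
opening: 0.0439
t 16.45 TCP board [ 3.6473e+01 -2.9780e+01 -3.0000e-03] z 0.054 F [  0.2 -12.3   1.8] open 0.0439 q6 -10.0
twist -0.003 xyz cm now [ 0.2  -0.05 -0.08] after twist [ 0.2  -0.05 -0.08] tool y,z in board axes [[1.0, -0.0], [-0.0, -1.0], [0.0, 0.01]]
```

View pics/s3.png

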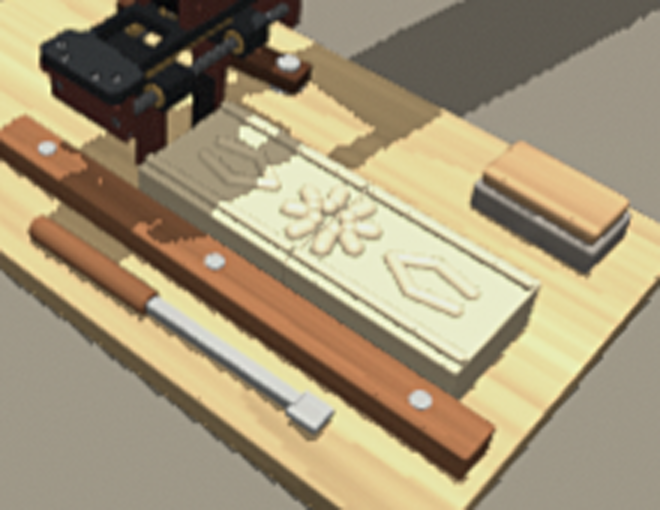

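It has butted: 12 N with no motion, and the rosette reads as closed at about (330,215). As a check I'll press the stone's near side once more at mid-length, with closed fingers.

```bash
python3 -m jog '{"xyz":[[0,0,1],[0,0,1],[-2.8,0,0],[-2.8,0,0],[-2.4,0,0],[0,-2.55,-2.83],[0,-2.55,-2.83],[0,-2.55,-2.83]],"twist":[0,0,0,0,0,0,0,0],"hand":[4.4,4.4,4,3,2,1,0,0]}'
python3 -m jog '{"xyz":[[0,0,0],[0,0,0],[2.8,0,0],[2.8,0,0],[2.4,0,0],[0,0,0],[0,0,0],[0,0,0]],"twist":[0,0,0,0,0,0,0,0],"hand":[0,0,0,0,0,0,0,0]}'
python3 v.py 40,40,0
```

```text
time_s: 17.17
position: [0.5161, 0.0305, 0.1328]
ee_rot: [159.0, 89.9, 72.7]
wrist_force: [-0.1, 1.0, 0.1]
opening: 0.0101
time_s: 17.83
position: [0.518, 0.0296, 0.0542]
ee_rot: [86.2, 89.9, -0.0]
wrist_force: [0.3, -1.0, 0.4]
opening: 0.0004
t 17.83 TCP board [-39.236  38.305  -0.002] z 0.0542 F [ 0.3 -1.   0.4] open 0.0004 q6 -4.0
twist 1.569 xyz cm now [0.22 2.43 4.83] after twist [ 0.22  4.83 -2.42] tool y,z in board axes [[-0.0, -1.0], [-1.0, -0.0], [0.0, -0.0]]
top keeper 0.83 [-82.369 -40.601  -1.455] res 0.198
scene fixed_stone 0.97 [ 35.306 160.418   0.021] res 0.126
```

```bash
python3 -m jog '{"xyz":[[0,0.5,0],[0,0.5,0],[0,0.4,0],[0,0.3,0],[0,0.1,0],[0,0.1,0],[0,0,0],[0,0,0]],"twist":[0,0,0,0,0,0,0,0],"hand":[0,0,0,0,0,0,0,0]}'
python3 -m jog '{"xyz":[[0,0.1,0],[0,0.1,0],[0,0.1,0],[0,0.1,0],[0,0,0],[0,0,0],[0,0,0],[0,0,0]],"twist":[0,0,0,0,0,0,0,0],"hand":[0,0,0,0,0,0,0,0]}'
python3 -c "
from h import *
plan(36,-29,.052,0)"
```

```text
time_s: 18.9
position: [0.5357, 0.0313, 0.0525]
ee_rot: [-93.3, 90.0, -179.5]
wrist_force: [0.7, -0.7, -0.1]
opening: 0.0006
time_s: 19.57
position: [0.5398, 0.0316, 0.0526]
ee_rot: [-127.2, 90.0, 146.6]
wrist_force: [-1.1, 0.0, -0.5]
opening: 0.0007
t 19.57 TCP board [-1.7363e+01  3.8865e+01 -1.0000e-03] z 0.0526 F [-1.1  0.  -0.5] open 0.0007 q6 -4.0
twist -0.001 xyz cm now [0.06 5.34 6.78] after twist [0.06 5.34 6.79] tool y,z in board axes [[1.0, -0.0], [0.0, -1.0], [-0.0, -0.0]]
```

```bash
python3 -m jog '{"xyz":[[0,0.07,0],[0,0.07,0],[0,0.07,0],[0,0.07,0],[0,0,0],[0,0,0],[0,0,0],[0,0,0]],"twist":[0,0,0,0,0,0,0,0],"hand":[0,0,0,0,0,0,0,0]}'
python3 -c "
from h import *
plan(36,-29,.052,0)"
```

```text
time_s: 20.23
position: [0.5426, 0.0318, 0.0526]
ee_rot: [-74.1, 90.0, -160.3]
wrist_force: [0.7, 0.3, -0.4]
opening: 0.0006
t 20.23 TCP board [-1.4573e+01  3.8826e+01 -1.0000e-03] z 0.0526 F [ 0.7  0.3 -0.4] open 0.0006 q6 -4.0
twist -0.001 xyz cm now [0.06 5.06 6.78] after twist [0.06 5.06 6.78] tool y,z in board axes [[1.0, 0.0], [0.0, -1.0], [-0.0, 0.0]]
```

```bash
for i in 1; do python3 -m jog '{"xyz":[[0,0.07,0],[0,0.07,0],[0,0.07,0],[0,0.07,0],[0,0,0],[0,0,0],[0,0,0],[0,0,0]],"twist":[0,0,0,0,0,0,0,0],"hand":[0,0,0,0,0,0,0,0]}'; done
python3 -m jog '{"xyz":[[0,0.05,0],[0,0.05,0],[0,0.05,0],[0,0.05,0],[0,0,0],[0,0,0],[0,0,0],[0,0,0]],"twist":[0,0,0,0,0,0,0,0],"hand":[0,0,0,0,0,0,0,0]}'
```

```text
time_s: 20.9
position: [0.5451, 0.032, 0.0526]
ee_rot: [-88.1, 90.0, -174.3]
wrist_force: [-3.0, -1.6, 1.9]
opening: 0.0006
time_s: 21.57
position: [0.5453, 0.0319, 0.0525]
ee_rot: [-89.4, 89.7, -175.6]
wrist_force: [-12.8, -0.0, 7.6]
opening: 0.0005
```

The stone stays put at 13 N, so its back is on the fence. Next, working out the keeper sweep.

```bash
python3 -m jog '{"xyz":[[0,-0.5,0],[0,-1.5,0],[-2.8,0,0],[-2.8,0,0],[-2.4,0,0],[0,0,0],[0,-1.3,3.25],[0,-1.3,3.25]],"twist":[0,0,0,0,0,0,0,0],"hand":[0,0,0,0,0,0,0,0]}'
python3 -m jog '{"xyz":[[0,-1.3,3.25],[0,-1.3,3.25],[0,-1.3,3.25],[0,-1.3,3.25],[0,0,0],[0,0,0],[0,0,0],[0,0,0]],"twist":[0,0,0,0,0,0,0,0],"hand":[0,0,0,0,0,0,0,0]}'
cat > k.py <<'E'
from h import *
P=np.array([-83.5,-32.5])
def way(a,ex=0):
    d=12+9*np.sin(a)+10*np.cos(a)+ex
    return P+120*np.array([np.cos(a),-np.sin(a)])+d*np.array([-np.sin(a),-np.cos(a)])
plan(*way(1.455,18),.049,0)
A=[1.455]+list(np.linspace(1.38,.06,20)); W=np.array([way(a) for a in A]); D=np.diff(W,axis=0)/10
print("approach",((W[0]-way(1.455,18))/10).round(2)); print("rows y,z:",[[round(x,2),round(-y,2)] for x,y in D]); print(W[-1])
E
python3 k.py; python3 v.py 40,40,0
```

```text
time_s: 22.23
position: [0.5063, -0.0354, 0.1327]
ee_rot: [85.3, 89.9, -0.8]
wrist_force: [-0.1, -0.5, -0.5]
opening: 0.0004
time_s: 22.9
position: [0.4629, -0.1679, 0.1323]
ee_rot: [157.9, 90.0, 71.7]
wrist_force: [-0.0, -0.2, 0.1]
opening: 0.0006
t 22.9 TCP board [-107.456 -155.086    0.   ] z 0.1323 F [-0.  -0.2  0.1] open 0.0006 q6 -28.0
twist 0.0 xyz cm now [ 8.33 -0.2   0.13] after twist [ 8.33 -0.2   0.13] tool y,z in board axes [[1.0, 0.0], [0.0, -1.0], [0.0, -0.0]]
approach [1.79 0.21]
rows y,z: [[np.float64(0.85), np.float64(0.04)], [np.float64(0.8), np.float64(-0.02)], [np.float64(0.8), np.float64(-0.07)], [np.float64(0.8), np.float64(-0.13)], [np.float64(0.79), np.float64(-0.18)], [np.float64(0.79), np.float64(-0.24)], [np.float64(0.77), np.float64(-0.29)], [np.float64(0.76), np.float64(-0.35)], [np.float64(0.74), np.float64(-0.4)], [np.float64(0.71), np.float64(-0.46)], [np.float64(0.68), np.float64(-0.51)], [np.float64(0.65), np.float64(-0.56)], [np.float64(0.61), np.float64(-0.61)], [np.float64(0.57), np.float64(-0.66)], [np.float64(0.52), np.float64(-0.7)], [np.float64(0.47), np.float64(-0.74)], [np.float64(0.42), np.float64(-0.78)], [np.float64(0.36), np.float64(-0.82)], [np.float64(0.3), np.float64(-0.85)], [np.float64(0.24), np.float64(-0.87)]]
[ 34.93357454 -62.17683537]
t 22.9 TCP board [-107.456 -155.086    0.   ] z 0.1323 F [-0.  -0.2  0.1] open 0.0006 q6 -28.0
twist -1.571 xyz cm now [  8.04   9.25 -14.5 ] after twist [ 8.04 14.5   9.24] tool y,z in board axes [[-0.0, 1.0], [1.0, 0.0], [0.0, 0.0]]
top stone 0.64 [41.969 40.023  0.   ] res 0.027
top fixed_stone 0.77 [ 41.525 161.753   0.018] res 0.034
top keeper 0.79 [-85.034 -18.628  -1.456] res 0.285
scene stone 0.78 [28.122 24.656 -0.014] res 0.269
scene fixed_stone 0.83 [ 32.28  160.29    0.022] res 0.131
scene keeper 0.92 [-81.871 -32.95   -1.475] res 0.146
```

The top view fits the stone at (42.0, 40.0, 0.000), with the bedded one at about (42, 160.4), so it is home. Now I'll sweep the keeper.

```bash
python3 -m jog '{"xyz":[[2.8,0,0],[2.8,0,0],[2.7,-0.1,0],[0,0,0],[0,0,0],[0,0.7,-0.1],[0,0.7,-0.1],[0,0.4,0]],"twist":[0,0,0,0,0,0,0,0],"hand":[0,0,0,0,0,0,0,0]}'
python3 -m jog '{"xyz":[[0,0.85,0.04],[0,0.8,-0.02],[0,0.8,-0.07],[0,0.8,-0.13],[0,0.79,-0.18],[0,0.79,-0.24],[0,0.77,-0.29],[0,0.76,-0.35]],"twist":[0,0,0,0,0,0,0,0],"hand":[0,0,0,0,0,0,0,0]}'
python3 - <<'E'
from k import *
cv2.imwrite("pics/s4.png",cv2.resize(get_image("scene")[100:320,160:460],None,fx=2,fy=2,interpolation=cv2.INTER_CUBIC)[:,:,::-1])
E
```

```text
time_s: 24.07
position: [0.4808, -0.1658, 0.0509]
ee_rot: [70.3, 89.9, -15.9]
wrist_force: [-0.2, -0.1, 1.2]
opening: 0.0003
time_s: 24.73
position: [0.5427, -0.1489, 0.0495]
ee_rot: [-99.1, 90.0, 174.7]
wrist_force: [-1.2, 0.4, -0.4]
opening: 0.0006
t 24.73 TCP board [-2.65610e+01 -1.41446e+02 -1.00000e-03] z 0.0495 F [-1.2  0.4 -0.4] open 0.0006 q6 -23.0
twist -0.001 xyz cm now [ 0.05 -8.29  1.5 ] after twist [ 0.05 -8.29  1.49] tool y,z in board axes [[1.0, -0.0], [0.0, -1.0], [-0.0, -0.0]]
approach [1.79 0.21]
rows y,z: [[np.float64(0.85), np.float64(0.04)], [np.float64(0.8), np.float64(-0.02)], [np.float64(0.8), np.float64(-0.07)], [np.float64(0.8), np.float64(-0.13)], [np.float64(0.79), np.float64(-0.18)], [np.float64(0.79), np.float64(-0.24)], [np.float64(0.77), np.float64(-0.29)], [np.float64(0.76), np.float64(-0.35)], [np.float64(0.74), np.float64(-0.4)], [np.float64(0.71), np.float64(-0.46)], [np.float64(0.68), np.float64(-0.51)], [np.float64(0.65), np.float64(-0.56)], [np.float64(0.61), np.float64(-0.61)], [np.float64(0.57), np.float64(-0.66)], [np.float64(0.52), np.float64(-0.7)], [np.float64(0.47), np.float64(-0.74)], [np.float64(0.42), np.float64(-0.78)], [np.float64(0.36), np.float64(-0.82)], [np.float64(0.3), np.float64(-0.85)], [np.float64(0.24), np.float64(-0.87)]]
[ 34.93357454 -62.17683537]
```

View pics/s4.png

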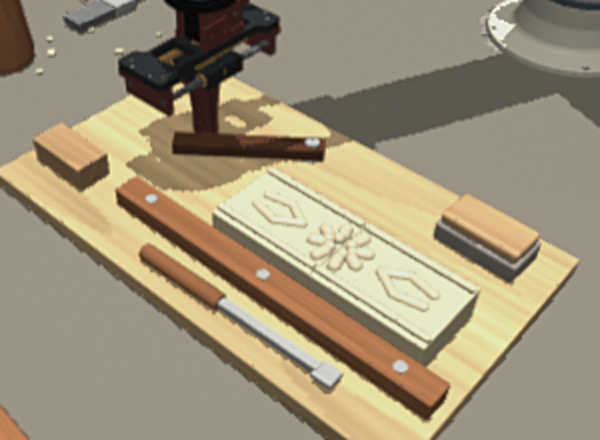

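The bar, now from (315,145) to (180,143), is following the fingers. The stones are flush and the rosette is whole. I'll carry on with the sweep.

```bash
python3 -m jog '{"xyz":[[0,0.74,-0.4],[0,0.71,-0.46],[0,0.68,-0.51],[0,0.65,-0.56],[0,0.61,-0.61],[0,0.57,-0.66],[0,0.52,-0.7],[0,0.47,-0.74]],"twist":[0,0,0,0,0,0,0,0],"hand":[0,0,0,0,0,0,0,0]}'
python3 -m jog '{"xyz":[[0,0.42,-0.78],[0,0.36,-0.82],[0,0.3,-0.85],[0,0.2,-0.5],[0,0,0],[0,0,0],[0,0,0],[0,0,0]],"twist":[0,0,0,0,0,0,0,0],"hand":[0,0,0,0,0,0,0,0]}'
python3 -c "
from h import *
plan(36,-54.5,.049,0)"; python3 v.py 42,40,0
```

```text
time_s: 25.45
position: [0.5888, -0.0989, 0.0496]
ee_rot: [-1.5, 90.0, -87.7]
wrist_force: [-0.9, -0.6, 0.7]
opening: 0.0005
time_s: 26.12
position: [0.599, -0.0697, 0.0497]
ee_rot: [62.1, 90.0, -24.2]
wrist_force: [-0.3, -0.3, -0.1]
opening: 0.0005
t 26.12 TCP board [ 3.4986e+01 -6.6238e+01 -1.0000e-03] z 0.0497 F [-0.3 -0.3 -0.1] open 0.0005 q6 -14.0
twist -0.001 xyz cm now [ 0.07  0.1  -1.17] after twist [ 0.07  0.1  -1.17] tool y,z in board axes [[1.0, -0.0], [0.0, -1.0], [0.0, 0.0]]
t 26.12 TCP board [ 34.986 -66.238  -0.001] z 0.0497 F [-0.3 -0.3 -0.1] open 0.0005 q6 -14.0
twist 1.569 xyz cm now [-0.23 -5.01 -5.62] after twist [-0.23 -5.62  5.  ] tool y,z in board axes [[-0.0, -1.0], [-1.0, -0.0], [0.0, -0.0]]
top stone 0.8 [42.938 48.64   0.04 ] res 0.25
top fixed_stone 0.68 [ 41.728 161.397   0.001] res 0.035
scene stone 0.58 [30.431 26.287  0.024] res 0.217
scene fixed_stone 0.89 [ 36.633 160.767   0.013] res 0.133
scene keeper 0.65 [ 56.07  -41.594  -3.202] res 0.274
```

Last 12 mm: steadily at first, then slowly until I feel contact.

```bash
python3 -m jog '{"xyz":[[0,0,-0.25],[0,0,-0.25],[0,0,-0.2],[0,0,-0.15],[0,0,-0.1],[0,0,0],[0,0,0],[0,0,0]],"twist":[0,0,0,0,0,0,0,0],"hand":[0,0,0,0,0,0,0,0]}'
python3 -m jog '{"xyz":[[0,0,-0.06],[0,0,-0.06],[0,0,-0.06],[0,0,-0.06],[0,0,0],[0,0,0],[0,0,0],[0,0,0]],"twist":[0,0,0,0,0,0,0,0],"hand":[0,0,0,0,0,0,0,0]}'
python3 -c "
from h import *
plan(36,-54.5,.049,0)"
```

```text
time_s: 27.18
position: [0.5984, -0.0599, 0.0496]
ee_rot: [-130.2, 90.0, 143.5]
wrist_force: [0.9, 1.3, 0.5]
opening: 0.0004
time_s: 27.85
position: [0.5984, -0.0576, 0.0496]
ee_rot: [33.8, 90.0, -52.4]
wrist_force: [0.7, -1.7, -1.3]
opening: 0.0002
t 27.85 TCP board [ 3.5109e+01 -5.4117e+01 -1.0000e-03] z 0.0496 F [ 0.7 -1.7 -1.3] open 0.0002 q6 -13.0
twist -0.001 xyz cm now [0.06 0.09 0.04] after twist [0.06 0.09 0.04] tool y,z in board axes [[1.0, -0.0], [-0.0, -1.0], [0.0, 0.0]]
```

```bash
python3 -m jog '{"xyz":[[0,0,-0.05],[0,0,-0.05],[0,0,-0.05],[0,0,-0.05],[0,0,0],[0,0,0],[0,0,0],[0,0,0]],"twist":[0,0,0,0,0,0,0,0],"hand":[0,0,0,0,0,0,0,0]}'
python3 -m jog '{"xyz":[[0,0,-0.04],[0,0,-0.04],[0,0,-0.04],[0,0,0],[0,0,0],[0,0,0],[0,0,0],[0,0,0]],"twist":[0,0,0,0,0,0,0,0],"hand":[0,0,0,0,0,0,0,0]}'
python3 -c "
from h import *
plan(36,-54.5,.049,0)"
```

```text
time_s: 28.52
position: [0.5983, -0.0574, 0.0497]
ee_rot: [5.1, 89.8, -81.2]
wrist_force: [1.8, -7.7, -1.3]
opening: 0.0004
time_s: 29.18
position: [0.5983, -0.0574, 0.0497]
ee_rot: [5.3, 89.7, -81.0]
wrist_force: [1.9, -12.4, -2.5]
opening: 0.0008
t 29.18 TCP board [ 3.5102e+01 -5.3826e+01 -3.0000e-03] z 0.0497 F [  1.9 -12.4  -2.5] open 0.0008 q6 -12.0
twist -0.003 xyz cm now [0.07 0.09 0.07] after twist [0.07 0.09 0.07] tool y,z in board axes [[1.0, -0.0], [-0.0, -1.0], [0.0, 0.01]]
```

It has stopped firmly. I'll retreat clear and check.

```bash
python3 -m jog '{"xyz":[[0,0,0.5],[0,0,1.5],[0,0,1.5],[-3,0,0],[-3.5,0,0],[-3.5,0,0],[-3.5,0,3],[-3,0,3]],"twist":[0,0,0,0,0,0,0,0],"hand":[0,0,0,0,0,0,0,0]}'
python3 -m jog '{"xyz":[[0,0,4],[0,0,4],[0,0,4],[0,0,4],[0,0,4],[0,0,0],[0,0,0],[0,0,0]],"twist":[0,0,0,0,0,0,0,0],"hand":[0,0,0,0,0,0,0,0]}'
sed -i 's/-33,-1.4/-33,0/' v.py
python3 v.py 42,40,0
python3 - <<'E'
from h import *
cv2.imwrite("pics/s5.png",np.vstack([cv2.resize(get_image("top")[130:320,160:460],(600,380),interpolation=cv2.INTER_CUBIC),cv2.resize(get_image("scene")[120:320,160:460],(330,220))[:, :].copy() if 0 else np.zeros((1,600,3),np.uint8)])[:,:,::-1])
for l in("chisel","rubbing_block","wedge"): print(l,[(x["location"],x["conf"]) for x in nets.find_in(l,"top")[:1]])
E
```

```text
time_s: 29.85
position: [0.6043, -0.1459, 0.2135]
ee_rot: [94.6, 89.9, 8.5]
wrist_force: [0.2, -0.2, 0.2]
opening: 0.0002
time_s: 30.52
position: [0.617, -0.3457, 0.2103]
ee_rot: [-163.9, 89.9, 109.8]
wrist_force: [0.1, 0.2, -1.1]
opening: 0.0006
t 30.52 TCP board [  34.419 -342.764   -0.002] z 0.2103 F [ 0.1  0.2 -1.1] open 0.0006 q6 -36.0
twist 1.569 xyz cm now [ 15.87  -4.99 -33.25] after twist [ 15.87 -33.26   4.94] tool y,z in board axes [[-0.0, -1.0], [-1.0, 0.0], [-0.0, 0.0]]
top stone 0.55 [41.998 40.244 -0.001] res 0.029
top fixed_stone 0.59 [ 41.141 162.22   -0.006] res 0.039
top keeper 0.67 [-82.63  -32.15   -0.001] res 0.092
scene stone 0.94 [30.334 28.157  0.003] res 0.193
scene fixed_stone 0.79 [ 37.709 160.684  -0.002] res 0.13
scene keeper 0.57 [-87.063 -31.152  -0.016] res 0.346
chisel [([0.6993, 0.0513, 0.0344], 0.66)]
rubbing_block [([0.4571, 0.1699, 0.0548], 0.69)]
wedge [([0.6786, -0.2028, 0.0493], 0.57)]
```

View pics/s5.png

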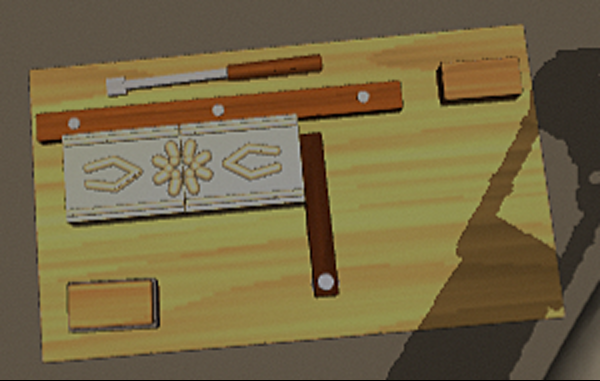

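The picture shows the two stones flush and in line, with the rosette whole at (183,165). The keeper lies shut along the free end at (315,200), and the three other objects are where they were. Handing in.

```bash
python3 -c "
from plant import bot
print(bot.finish_job())"
```

```text
the job is handed in; nothing more can be done
None
```

The loose stone is butted flush against the bedded one, and the keeper is shut across its free end. I handed the job in at about 31 s; no verdict came back.

**What I did:** I pushed the stone square onto the fence with two open fingers, then slid it along the fence until it met the bedded stone. After one light press towards the fence, I swung the keeper shut with closed fingers and pulled the arm clear.

**Forces:** The readings after each push were about 17 N at the fence, 12 N at the joint and 12 N on the keeper. These were taken at the end of each move, so brief peaks between readings would not show.

**Last checks (top camera):**

| Check | Measured | Should be |
|---|---|---|
| Loose stone, board frame | (42.0, 40.2) mm, −0.001 rad | (40, 40) mm, 0 rad |
| Bedded stone, final check | (41.1, 162.2) mm, −0.006 rad | (40, 160) mm, 0 rad |
| Keeper angle | about 0.00 rad | 0 rad |

- **Offset in x:** The bedded stone also measured about 42 mm in x in earlier looks, so I read the loose stone's 2 mm as an error in my board position, not a gap from the fence.
- **Other objects:** The chisel, rubbing block and packing block are within about 4 mm of where they started, which is the detector's accuracy. The arm never went near them.

**What disagreed:** Fits from the scene camera were poor. It placed the loose stone about 10 mm off in x and y because its outline merged with the bedded stone's, so I disregarded that. The top picture shows the joint closed and the rosette whole.

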